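# Bench check of a roller-lever limit switch

## Task

Two limit switches stand on the fitter's bench, each on its own steel bar. Test the one whose lever carries a roller: push its lever sideways towards the stop block on its bar, well over until it trips (about 40 degrees), hold it there for a second, then let it spring back upright and take the hand away. Leave the other switch, with the plain rod, untripped.

Things in the scene. Friction and masses are not known exactly. Their poses are not given: they have to be found in the camera images.
- roller (a point): Centre of the steel roller (22 mm across, 12 mm wide) on top of the roller switch's steel lever, 130 mm above the bench at rest. Axes turn with the lever; at rest z is up, y is level towards the stop block (the way to push), x runs along the axle to the housing. The fixed housing (36 x 42 mm) is centred 39 mm to +x, its top 72 mm above the bench; stop block 115 mm along y, its top at 40 mm.
- roller_lever (a joint): Lever angle, rad: 0 upright, positive leaning to its stop block (+y of roller at rest), range -1.1 to 1.1. The pivot is 60 mm below the roller, along x. Trips at +0.45 (26 mm sideways at the roller); a good push is 0.65 (36 mm sideways, roller 12 mm lower). A spring (0.4 N m/rad, about 5 N at the roller when tripped well over) brings it upright when let go.
- rod_tip (a point): Top of the plain straight steel rod (6 mm thick, no roller) that is the other switch's lever, 175 mm above the bench at rest, pivot 105 mm below it. Axes as for the roller. Housing, bar (60 x 190 x 10 mm, fixed to the bench) and stop block are the same on both switches; here the housing is centred 31 mm to +x of the rod.
- rod_lever (a joint): Angle of the rod lever, rad: 0 upright, positive towards its own stop block; sprung in the same way. It trips at 0.45 either way and must not be tripped.
Mind the look-alikes: they are no part of the job. Leave any blue look-alike of the part that bears roller alone. Leave any black or green look-alike of the part that bears rod_tip alone.

How it is judged (in metres and radians):
On the way:
1. the roller lever is held tripped, at least 0.45 rad (26 degrees) over towards its stop block, for 0.3 s (value of joint roller_lever above 0.45 rad), for 0.3 s.
At the end, for the whole second after the job is handed in: after the roller switch has been tripped, both levers stand upright again, within 0.12 rad (7 degrees) (value of joint roller_lever between -0.12 and 0.12 rad and value of joint rod_lever between -0.12 and 0.12 rad); the robot touches nothing.
It fails at once if the plain-rod switch is tripped (0.45 rad either way) (not (value of joint rod_lever between -0.45 and 0.45 rad)).
It also fails if it takes over 38 s, if anything falls off the work surface, if the arm or the gripper's body presses on something with over 40 N, if the wrist force passes 120 N, or if a joint passes its speed limit or range.

## Robot

A 7-joint arm with a two-finger parallel gripper is mounted at the origin on the work surface. World frame = base frame: x ahead of the robot, y to its left, z up, the work surface at z = 0. Lengths are in mm, angles in rad, forces in N, time in s.
With the tool pointing down it reaches from about 400 to 850 mm from the base axis. Payload 4.5 kg.
Tool frame: the origin (TCP) lies at the very end of the fingers, on their centre line; the grasp point (between the pads) lies 19 mm behind it; z points along the fingers, y is the line along which they close (so a half turn about z gives the same grasp; the last joint's range is limited). The gripper opens to 85 mm and grips with 20 to 120 N. Pads are 22 mm wide; open, the fingers measure 114 mm over their backs; the gripper's body (76 mm by 85 mm) begins 54 mm behind the grasp point. The pads swing forward as they close: fully open they stand 13 mm farther back than shut.
Start: joints at [1.24, 0.689, -0.195, 1.565, 0.157, 0.902, -0.215], TCP at [223.008, -583.888, 199.817] pointing down, gripper open.
Joint ranges: [-3.01, 3.01], [-0.46, 2.08], [-1.47, 1.51], [0.13, 2.56], [-1, 4.14], [0.04, 2.09], [-2.66, 2.66]. Speed limits (rad/s): [2.57, 2.57, 3.14, 3.14, 3.14, 3.14, 3.14].

## Interface

Orientations are given as a rotation vector (axis times angle).
In Python, from station import observe, vision, job_done, nets gives the robot as it stands.
- The arm moves only by the shell command python3 -m inch 'ROWS' [FORCE]. ROWS is JSON, one flat list of numbers, 5 for each row, row after row: the gripper command: -1 is fully open, 1 is shut, values between are in proportion, then the shift along the tool's x, y, z in cm, then the turn about the tool's z in degrees. A call has exactly 5 rows; each row shifts and turns the commanded pose from where the row before left it, along the tool's axes as they then stand; what a row does not reach is not made up. A row lasts 1/8 s, in which the tool goes at most 62.5 mm and 10.7 degrees, less where a joint would pass 70% of its speed; a pose out of reach is approached as far as the arm can. A call is refused whole if a number of a shift passes 6.25 or a number of a turn 10.7, either way. A call with a gripper value outside its range is refused whole. The fingers move at their own pace and stop on an object; FORCE is the grip in N (left out, the last holds). Time passes only in rows, so rows that do not move let the fingers close, or fill a call up. It gives the time, the measured TCP pose, the force, the opening and the grip force at its end, in the units of the state.
- observe(): the state, without advancing time (a new reading comes with each control period).
- vision.capture(name): name is "scene" or "side" or "wrist"; returns a dict with "image" (384x512x3 uint8, blue, green, red), "range_z" (384x512 float32, mm along the optical axis (not along the pixel's ray), 0 where there is no reading), "fx", "fy", "cx", "cy" (pixels), "dist" ([k1, k2, p1, p2, k3] as OpenCV has them; the pictures are not rectified), "R" (3x3) and "t" (3): a world point X has camera coordinates R X + t; the wrist camera has in their place "hand_eye" (4x4, takes a point from camera to tool coordinates, whose origin is the TCP and whose axes are the flange's). Camera axes: x right, y down, z forward; pixel columns grow to the right and rows downward; lengths in mm; the calibration is good to about 2 mm. A picture is of the moment at which its call begins: read the wrist's pose just before it.
- job_done(): hands the job in; it is judged then, once.
Trained networks look in a picture, given as the dict that the camera call returned (one of the last four; its "shot" number tells which), for a name from the list of things; names that differ only in an ending like _2 or _b are one class to them, and where a whole thing is asked for, a point or a joint stands for the part that bears it (a point fixed in the world has none). Each returns a list of dicts, best first, with "p" (0 to 1); they miss things now and then, are a little off and sometimes report something else, mostly with a low value. They report only what shows in the picture. A call takes as long as a camera call. They do not tell look-alikes from the thing itself.
- nets.find_in(picture, target): "box" ([left, top, right, bottom] in pixels, round what is visible of it).
- nets.cut_out(picture, target): "region" (384x512 bool, what is visible of it) and "box" ([left, top, right, bottom] in pixels, round what is visible of it).
- nets.tip_of(picture, target): "uv" ([column, row] in pixels: a listed point, or the origin of a listed thing).
The state is a dict: "clock": time; "qpos": joint angles; "joint_vel": joint speeds; "joint_torque": joint torques, N m; "tcp_pos": TCP position; "orientation": TCP orientation; "force": force on the tool from outside, world axes, zero at the start; "moment": the same for the moment, N m; "grip_width": finger opening in mm; "grasp_force": force on a finger pad.
Only numpy, scipy, OpenCV 4.12 (cv2) and the standard library are available. Lean on these libraries where they do the work, as an engineer would, in place of code of your own. Each camera call takes 0.05 s, during which the arm holds its last target. There are 200 camera calls.

## Working session

There is one attempt and no reset: what is moved stays moved. The work goes in short steps, Python scripts to look and compute and a shell command to move; the robot and the scene stay as the last step left them, time stands still between calls to the robot, and variables do not carry over. Pictures are saved under pics/ and viewed, at most 10 in all, crops included, and the job is handed in when it is done.

```bash
mkdir -p pics; cat > h.py <<'E'
import numpy as np, cv2
from station import observe, vision, job_done, nets
def world(c,uv,z=None,rad=2):
    """pixel->world by range; or by plane of height z"""
    K=np.array([[c['fx'],0,c['cx']],[0,c['fy'],c['cy']],[0,0,1]]);
    n=cv2.undistortPoints(np.array([[uv]],float),K,np.array(c['dist'],float))[0,0]
    R=np.array(c['R']);t=np.array(c['t']); d=np.array([n[0],n[1],1])
    if z is None:
        u,v=int(round(uv[0])),int(round(uv[1])); p=c['range_z'][v-rad:v+rad+1,u-rad:u+rad+1]; p=p[p>0]
        if p.size==0: return None
        return R.T@(d*np.median(p)-t)
    o=-R.T@t; r=R.T@d
    return o+r*(z-o[2])/r[2]
E
python3 - <<'E'
from h import *
ims=[]
for n in("scene","side"):
    c=vision.capture(n); ims.append(c['image'])
    for t,z in(("roller",130),("rod_tip",175)):
        for r in nets.tip_of(c,t)[:4]: print(n,t,np.round(r['uv']),round(r['p'],2),np.round(world(c,r['uv'],z)),world(c,r['uv']))
        for r in nets.find_in(c,t)[:4]: print('  box',np.round(r['box']),round(r['p'],2))
cv2.imwrite('pics/a.png',cv2.resize(ims[0],(800,600)));cv2.imwrite('pics/b.png',cv2.resize(ims[1],(800,600)))
s=observe();print(s['orientation'],s['tcp_pos'],s['clock'])
E
```

```text
scene roller [347. 164.] 0.61 [550. 127. 130.] [495.79367578 256.69890126   5.36823519]
scene roller [287. 152.] 0.57 [378.  60. 130.] [370.82229862  70.50331357 118.77456478]
scene roller [273.  94.] 0.46 [161. 283. 130.] [163.98906594 279.08936588 132.98674387]
  box [270.  90. 278. 109.] 0.56
  box [285. 144. 290. 164.] 0.55
  box [344. 158. 356. 178.] 0.53
scene rod_tip [267. 216.] 0.62 [ 511. -217.  175.] [426.35120902 -95.32574247   5.19063179]
scene rod_tip [206. 176.] 0.48 [ 294. -206.  175.] [168.36937575 -82.01178683   5.5543273 ]
scene rod_tip [123. 239.] 0.42 [ 284. -498.  175.] [ 153.6367016  -426.88593189    0.79254229]
  box [126. 247. 134. 260.] 0.67
  box [264. 218. 269. 231.] 0.44
side roller [221. 213.] 0.65 [363.  66. 130.] [358.0995507   68.83014707 135.01377744]
  box [195. 300. 204. 325.] 0.66
  box [154. 190. 162. 212.] 0.43
side rod_tip [258. 137.] 0.63 [ 520. -209.  175.] [ 728.25039178 -396.6872195    -3.09201191]
side rod_tip [310. 171.] 0.53 [ 292. -202.  175.] [ 443.4007779  -386.80205162   -1.5215453 ]
  box [302. 171. 312. 201.] 0.38
[-3.08942920e+00 -5.69921827e-01 -2.76035082e-06] [ 222.99646252 -583.85152084  199.76347543] 0.5
```

View pics/a.png

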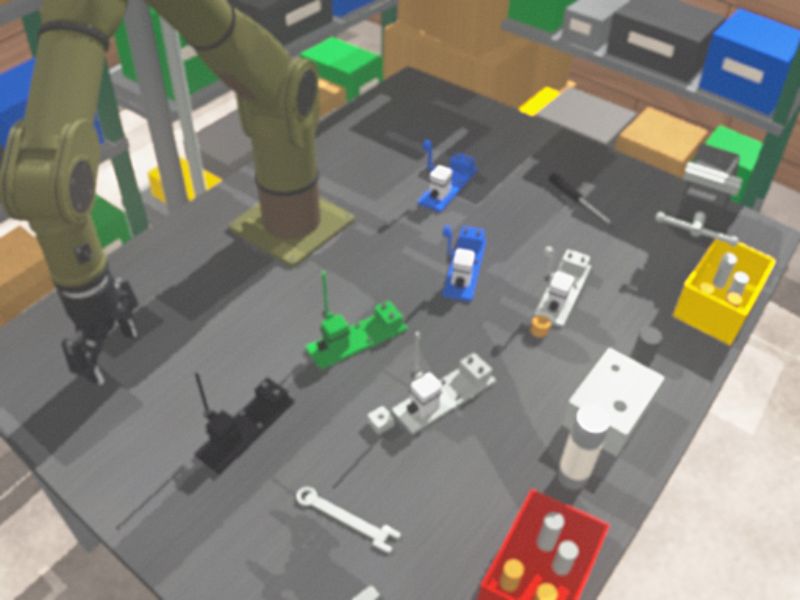

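View pics/b.png

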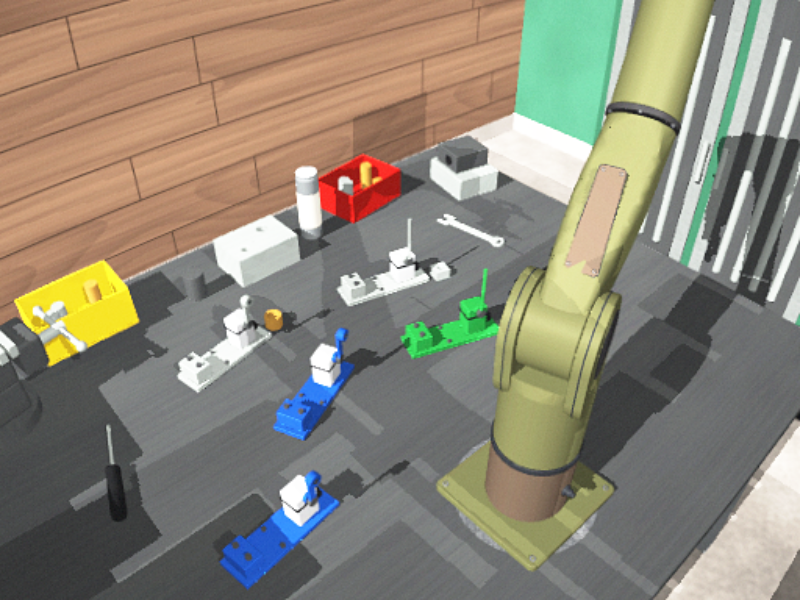

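The candidates for the roller switch, in 800x600 scene pixels, are blue at (428,145), blue at (447,232) and grey at (549,250). The grey one is meant, because it is steel and the blue ones are excluded. The rod switches are black, green and grey, the grey one at (417,340). Next is an enlarged crop and the axis direction.

```bash
python3 - <<'E'
from h import *
out=[]
for n,b in(("scene",(320,145,400,225)),("side",(105,180,195,260))):
    c=vision.capture(n); x0,y0,x1,y1=b
    out.append(cv2.resize(c['image'][y0:y1,x0:x1],(400,400),interpolation=cv2.INTER_CUBIC))
    for r in nets.tip_of(c,"roller")[:5]: print(n,np.round(r['uv'],1),round(r['p'],2),np.round(world(c,r['uv'],130)))
    P=[]
    for v in range(y0,y1):
        for u in range(x0,x1):
            w=world(c,(u,v),rad=0)
            if w is not None: P.append(w)
    P=np.array(P); np.save(n+'.npy',P)
    for lo,hi in((34,46),(66,78),(105,145)):
        q=P[(P[:,2]>lo)&(P[:,2]<hi)&(abs(P[:,0]-560)<170)]
        q=q[np.hypot(q[:,0]-550,q[:,1]-140)<190]
        if len(q): print(n,lo,hi,len(q),np.round(np.median(q,0)),np.round(q.min(0)),np.round(q.max(0)))
cv2.imwrite('pics/c.png',np.hstack(out))
E
```

```text
scene [286.5 146.5] 0.54 [363.  79. 130.]
scene [272.1  91.4] 0.49 [150. 292. 130.]
scene [348.7 159.6] 0.41 [544. 149. 130.]
scene 34 46 183 [579. 250.  41.] [542.  66.  34.] [613. 289.  46.]
scene 66 78 148 [588. 144.  73.] [558. 123.  66.] [612. 171.  78.]
scene 105 145 53 [556. 138. 133.] [547. 129. 106.] [564. 151. 144.]
side [218.9 212.6] 0.62 [367.  69. 130.]
side [196.7 307.3] 0.5 [161. 291. 130.]
side [157.8 191.8] 0.49 [551. 144. 130.]
side 34 46 215 [568. 260.  39.] [538. 118.  34.] [597. 285.  46.]
side 66 78 125 [583. 155.  70.] [552. 135.  66.] [607. 176.  78.]
side 105 145 55 [548. 148. 131.] [541. 136. 106.] [559. 157. 140.]
```

View pics/c.png

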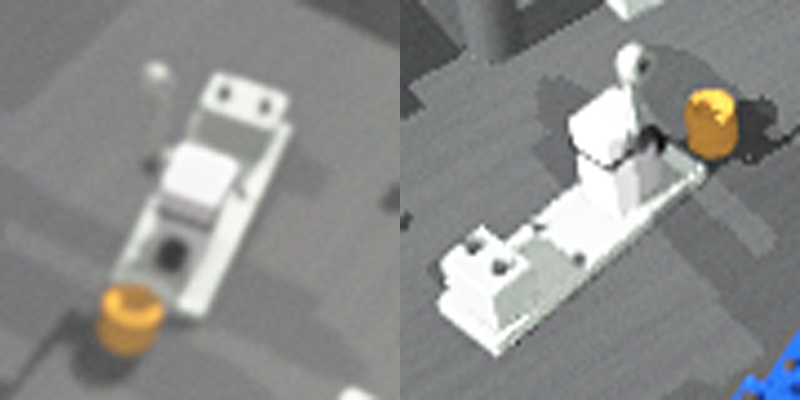

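Confirmed: the grey lever carries a roller at about (550,145,130), and the push direction is about (-0.14,0.99). An orange pot about 40 mm high stands at the near end of the bar. I'll lift, shut the fingers and square the tool up.

```bash
python3 -m inch '[1,0,0,-3,4.3, 1,0,0,-3,4.3, 1,0,0,-3,4.4, 1,0,0,0,0, 1,0,0,0,0]' 40
python3 -m inch '[1,2.8,-4.1,0,0, 1,2.8,-4.1,0,0, 1,2.8,-4.1,0,0, 1,2.8,-4.1,0,0, 1,2.8,-4.1,0,0]'
python3 -m inch '[1,2.8,-4.1,0,0, 1,2.8,-4.1,0,0, 1,2.8,-4.1,0,0, 1,2.8,-4.1,0,0, 1,2.8,-4.1,0,0]'
```

```text
clock: 1.32
tcp_pos: [222.8, -583.3, 289.0]
orientation: [-3.133, -0.218, 0.001]
force: [0.0, 0.5, -0.7]
grip_width: -0.0
grasp_force: 0.0
clock: 1.95
tcp_pos: [333.4, -359.5, 288.6]
orientation: [-3.132, -0.217, 0.002]
force: [1.2, 0.3, 0.0]
grip_width: 0.1
grasp_force: 0.0
clock: 2.58
tcp_pos: [443.6, -137.7, 288.7]
orientation: [-3.133, -0.217, 0.004]
force: [0.4, 0.1, -0.2]
grip_width: 0.3
grasp_force: 0.0
```

```bash
python3 -m inch '[1,3.5,-4.5,0,0, 1,3.5,-4.5,0,0, 1,3.5,-4.5,0,0, 1,3.5,-4.5,0,0, 1,0,0,0,0]'
cat > look.py <<'E'
from h import *
from scipy.spatial.transform import Rotation as Ro
import sys
s=observe(); c=vision.capture("wrist"); T=np.eye(4);T[:3,:3]=Ro.from_rotvec(s['orientation']).as_matrix();T[:3,3]=s['tcp_pos']
M=np.linalg.inv(T@np.array(c['hand_eye'])); c['R']=M[:3,:3];c['t']=M[:3,3]
print(s['clock'],s['tcp_pos'],T[:3,:3].round(3).tolist())
for r in nets.tip_of(c,"roller"): print(np.round(r['uv'],1),round(r['p'],2),np.round(world(c,r['uv'],130)),world(c,r['uv']))
P=np.array([w for v in range(0,384,3) for u in range(0,512,3) if (w:=world(c,(u,v),rad=0)) is not None])
for lo,hi in((34,46),(67,77),(110,146)):
    q=P[(P[:,2]>lo)&(P[:,2]<hi)]
    q=q[np.hypot(q[:,0]-570,q[:,1]-180)<170]
    if len(q): print(lo,hi,len(q),np.round(np.median(q,0)),np.round(q.min(0)),np.round(q.max(0)))
    if hi==146 and len(q): print(len(t:=q[q[:,2]>115]),t.mean(0) if len(t) else'')
    elif len(q)>5: print(cv2.minAreaRect(q[:,:2].astype(np.float32)))
im=[c['image'],vision.capture("side")['image']]
cv2.imwrite('pics/'+sys.argv[1],cv2.resize(np.hstack(im),(800,300)))
E
python3 look.py d.png
```

```text
clock: 3.2
tcp_pos: [558.3, 64.4, 288.1]
orientation: [-3.129, -0.231, 0.002]
force: [-0.0, -0.8, -0.6]
grip_width: 0.1
grasp_force: 0.0
3.2 [558.34936425  64.436557   288.13964189] [[0.989, 0.147, -0.002], [0.147, -0.989, 0.004], [-0.001, -0.004, -1.0]]
[180.  164.6] 0.74 [552. 144. 130.] [554.66923533 141.61873459 141.11162469]
34 46 131 [573. 259.  40.] [542. 115.  34.] [606. 284.  46.]
((576.301513671875, 197.66673278808594), (48.342342376708984, 168.6836395263672), 7.579528331756592)
67 77 120 [590. 149.  72.] [561. 129.  67.] [611. 172.  76.]
((585.416259765625, 150.31097412109375), (47.51730728149414, 41.540035247802734), 7.552742004394531)
110 146 39 [556. 142. 137.] [546. 133. 116.] [563. 152. 142.]
39 [555.37345358 142.63918978 134.78718   ]
```

View pics/d.png

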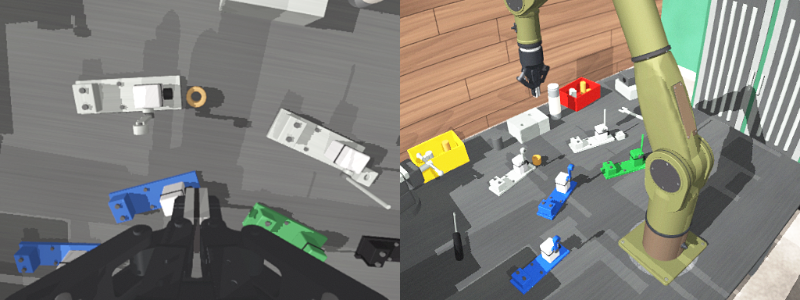

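The wrist view (left half) shows the steel roller switch at (130,95) with its roller at (140,128), which works out to about (553,143,130). The bar is at 7.6°, matching the tool yaw, and the pot at (196,97) is low. The tool is 79 mm short of the roller. I'll descend, then push gently.

```bash
python3 -m inch '[1,0.4,0,-0,0, 1,0,0,4.5,0, 1,0,0,4.5,0, 1,0,0,4.5,0, 1,0,0,4.5,0]'
python3 -m inch '[1,0,-1,0,0, 1,0,-1,0,0, 1,0,-1,0,0, 1,0,-1,0,0, 1,0,0,0,0]'
```

```text
clock: 3.98
tcp_pos: [562.1, 57.3, 108.7]
orientation: [3.134, 0.213, 0.001]
force: [0.1, 1.0, -0.3]
grip_width: -0.4
grasp_force: 0.0
clock: 4.6
tcp_pos: [556.6, 100.1, 110.6]
orientation: [-3.133, -0.22, -0.002]
force: [-0.0, -0.3, 0.0]
grip_width: -0.5
grasp_force: 0.0
```

```bash
python3 -m inch '[1,0,-0.8,0.3,0, 1,0,-0.8,0.2,0, 1,0,-0.8,0,0, 1,0,-0.8,0,0, 1,0,0,0,0]'; python3 look.py e.png | head -4
```

```text
clock: 5.22
tcp_pos: [551.7, 131.1, 104.8]
orientation: [-3.134, -0.219, 0.0]
force: [0.1, 0.3, -0.1]
grip_width: -0.2
grasp_force: 0.1
5.225 [551.74243293 131.08935134 104.83282856] [[0.99, 0.139, -0.0], [0.139, -0.99, 0.0], [-0.0, -0.0, -1.0]]
[222.2 242.3] 0.7 [553. 148. 130.] [557.33419877 147.33874645 138.56696759]
34 46 358 [573. 259.  40.] [543. 115.  34.] [605. 283.  46.]
((581.36328125, 198.2469482421875), (50.22855758666992, 168.07559204101562), 11.302013397216797)
```

View pics/e.png

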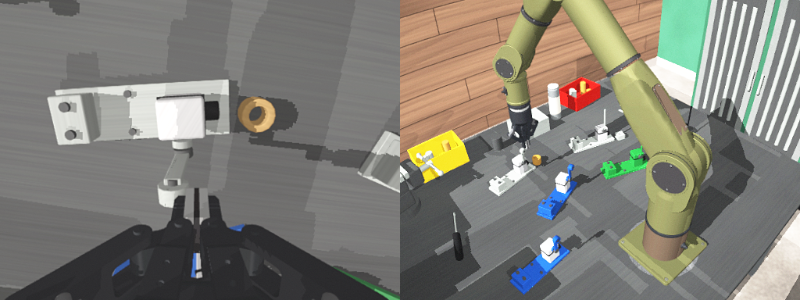

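The fingers at (197,192) in the wrist view are just at the roller at (170,192). I'll shift 4 mm in +x and push on.

```bash
python3 -m inch '[1,0.4,-0.4,0,0, 1,0,-0.5,0,0, 1,0,-0.6,0,0, 1,0,-0.6,0,0, 1,0,0,0,0]'
```

```text
clock: 6.0
tcp_pos: [553.1, 152.5, 104.9]
orientation: [-3.134, -0.218, -0.001]
force: [0.6, -1.0, 2.4]
grip_width: -0.0
grasp_force: 1.2
```

```bash
python3 -m inch '[1,0,-0.5,0,0, 1,0,-0.5,0,0, 1,0,-0.5,0,0, 1,0,0,0,0, 1,0,0,0,0]'; python3 look.py f.png | head -2; python3 -c "
from h import *
s=observe();print(s['force'])"
```

```text
clock: 6.62
tcp_pos: [551.1, 167.0, 105.2]
orientation: [-3.133, -0.217, -0.001]
force: [-1.1, -0.4, 5.6]
grip_width: 0.2
grasp_force: 2.8
6.625 [551.14633311 166.98427127 105.19548243] [[0.99, 0.138, 0.001], [0.138, -0.99, 0.001], [0.001, -0.001, -1.0]]
[256.1 246.6] 0.81 [552. 165. 130.] [561.56247583 166.74947251 148.42282417]
[-1.17975099  0.10296069  5.37328804]
```

View pics/f.png

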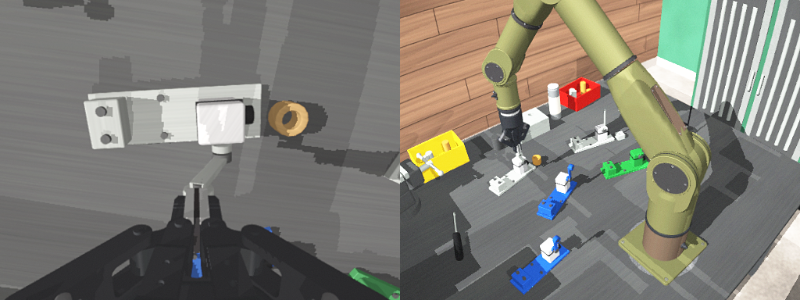

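```bash
python3 - <<'E'
from h import *
w=vision.capture("wrist")['image'][180:330,180:340]; s=vision.capture("side")['image'][170:250,110:195]; q=vision.capture("scene")['image'][110:220,310:420]
f=lambda a:cv2.resize(a,(266,266),interpolation=cv2.INTER_CUBIC)
cv2.imwrite('pics/g.png',np.hstack([f(w),f(s),f(q)]))
E
```

```text
(no output)
```

View pics/g.png

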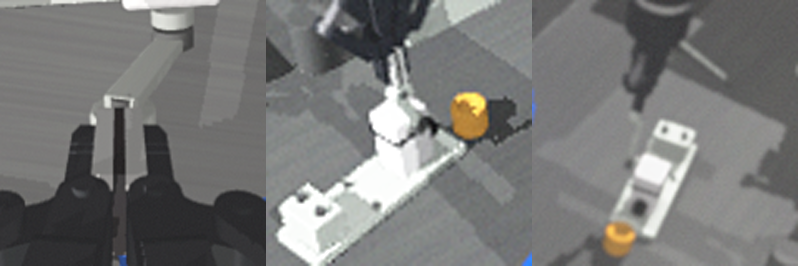

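```bash
python3 - <<'E'
from h import *
from scipy.spatial.transform import Rotation as Ro
s=observe(); c=vision.capture("wrist"); T=np.eye(4);T[:3,:3]=Ro.from_rotvec(s['orientation']).as_matrix();T[:3,3]=s['tcp_pos']
M=np.linalg.inv(T@np.array(c['hand_eye'])); R=M[:3,:3];t=M[:3,3]
K=np.array([[c['fx'],0,c['cx']],[0,c['fy'],c['cy']],[0,0,1]])
pr=lambda X:cv2.projectPoints(np.array([X],float),cv2.Rodrigues(R)[0],t,K,np.array(c['dist'],float))[0].ravel().round()
crop=lambda uv:((uv-[180,180])*[266/160,266/150]).round()
x=np.array([.99,.135,0]);y=np.array([-.135,.99,0]);z=np.array([0,0,1]);p=np.array([553,144,70])
print('tcp',crop(pr(s['tcp_pos'])),'tip edges y',[crop(pr(s['tcp_pos']+k*y)) for k in(-14,14)])
print('cam',-R.T@t)
for a in(0,.2,.4,.6,.8,1.): 
  print(a,crop(pr(p+60*(np.sin(a)*y+np.cos(a)*z))),'pivot',crop(pr(p)))
for n in("tip_of",): print([(crop(np.array(r['uv'])),r['p']) for r in nets.tip_of(c,"roller")])
P=[(u,v,world({**c,'R':R,'t':t},(u,v),rad=0)) for v in range(225,275,5) for u in range(230,275,5)]
for u,v,w in P:
  if w is not None and w[2]>85: print((u,v),w.round(),end=' ')
E
```

```text
tcp [120.  87.] tip edges y [array([158.,  87.]), array([83., 87.])]
cam [629.17635686 178.20939755 279.85019435]
0 [191. 124.] pivot [173.  53.]
0.2 [153. 122.] pivot [173.  53.]
0.4 [120. 117.] pivot [173.  53.]
0.6 [ 88. 108.] pivot [173.  53.]
0.8 [65. 98.] pivot [173.  53.]
1.0 [47. 87.] pivot [173.  53.]
[(array([125., 122.]), 0.81)]
(255, 225) [558. 166. 115.] (260, 225) [559. 163. 115.] (265, 225) [560. 161. 117.] (270, 225) [559. 158. 115.] (250, 230) [558. 169. 123.] (255, 230) [558. 166. 122.] (260, 230) [559. 164. 123.] (265, 230) [559. 161. 123.] (270, 230) [558. 158. 120.] (245, 235) [556. 172. 126.] (250, 235) [558. 169. 128.] (255, 235) [558. 166. 128.] (260, 235) [559. 164. 130.] (265, 235) [558. 161. 127.] (240, 240) [552. 174. 124.] (245, 240) [553. 171. 126.] (250, 240) [556. 169. 130.] (255, 240) [556. 166. 129.] (260, 240) [556. 163. 130.] (265, 240) [555. 160. 127.] (270, 240) [555. 158. 126.] (235, 245) [551. 176. 129.] (240, 245) [560. 174. 146.] (245, 245) [561. 172. 147.] (250, 245) [561. 169. 146.] (255, 245) [561. 167. 147.] (260, 245) [562. 165. 147.] (2
[... 585 characters left out ...]
 (240, 260) [560. 174. 160.] (245, 260) [560. 172. 160.] (250, 260) [561. 169. 160.] (255, 260) [561. 167. 160.] (260, 260) [562. 165. 161.] (265, 260) [562. 163. 161.] (270, 260) [558. 160. 153.] (230, 265) [556. 178. 158.] (235, 265) [556. 175. 157.] (240, 265) [561. 174. 165.] (245, 265) [561. 171. 164.] (250, 265) [561. 169. 165.] (255, 265) [562. 167. 165.] (260, 265) [561. 165. 164.] (265, 265) [561. 163. 164.] (270, 265) [559. 160. 159.] (230, 270) [555. 177. 162.] (235, 270) [556. 175. 162.] (240, 270) [560. 173. 168.] (245, 270) [561. 171. 169.] (250, 270) [561. 169. 168.] (255, 270) [561. 167. 168.] (260, 270) [562. 165. 170.] (265, 270) [562. 163. 169.] (270, 270) [558. 160. 162.]
```

The lever is only at about 0.4 rad, and the +z force suggests the fingers sit on top of the roller. The range readings also put the fingertip end higher than the TCP. I'll back off and check the real tip in free space.

```bash
python3 -m inch '[1,0,0,-2,0, 1,0,0,-2,0, 1,0,2.5,0,0, 1,0,2.5,0,0, 1,0,1.5,0,0]'; python3 - <<'E'
from h import *
from scipy.spatial.transform import Rotation as Ro
s=observe(); c=vision.capture("wrist"); H=np.array(c['hand_eye']); print(s['tcp_pos'],s['force'])
M=np.linalg.inv(H); c['R']=M[:3,:3];c['t']=M[:3,3]  # tool coords
P=np.array([w for v in range(200,384,2) for u in range(150,360,2) if (w:=world(c,(u,v),rad=0)) is not None])
q=P[(abs(P[:,0])<40)&(abs(P[:,1])<40)]
for lo in range(-100,60,10):
  k=q[(q[:,2]>=lo)&(q[:,2]<lo+10)]
  if len(k): print(lo,len(k),k.min(0).round(),k.max(0).round())
w=c['image'][180:384,150:360]; sd=vision.capture("side"); print([(r['uv'],r['p']) for r in nets.tip_of(sd,'roller')])
cv2.imwrite('pics/i.png',np.hstack([cv2.resize(w,(400,400)),cv2.resize(sd['image'][110:260,100:250],(400,400))]))
E
```

```text
clock: 7.65
tcp_pos: [559.7, 100.6, 144.5]
orientation: [3.134, 0.214, -0.001]
force: [-0.6, 0.8, 0.7]
grip_width: -0.1
grasp_force: 0.0
[559.73225322 100.58837522 144.45183631] [-0.64701022  0.79266554  0.73316281]
-100 894 [ -11.  -36. -100.] [ 17.  36. -90.]
-90 1461 [-11. -37. -90.] [ 14.  37. -80.]
-80 385 [-13. -31. -80.] [ 14.  29. -70.]
-70 234 [-11. -14. -70.] [ 11.  13. -60.]
-60 170 [  5. -14. -60.] [ 11.  13. -50.]
-50 151 [  5. -14. -50.] [ 11.  13. -40.]
-40 31 [  5. -12. -40.] [ 10.  10. -37.]
0 43 [ -7. -40.   4.] [  4. -35.  10.]
10 28 [ -6. -40.  10.] [  9. -34.  20.]
20 8 [  4. -40.  21.] [  9. -38.  30.]
30 2 [  5. -39.  34.] [  7. -39.  35.]
[([200.6, 304.9], 0.74), ([220.7, 214.2], 0.69), ([156.6, 190.2], 0.42)]
```

View pics/i.png

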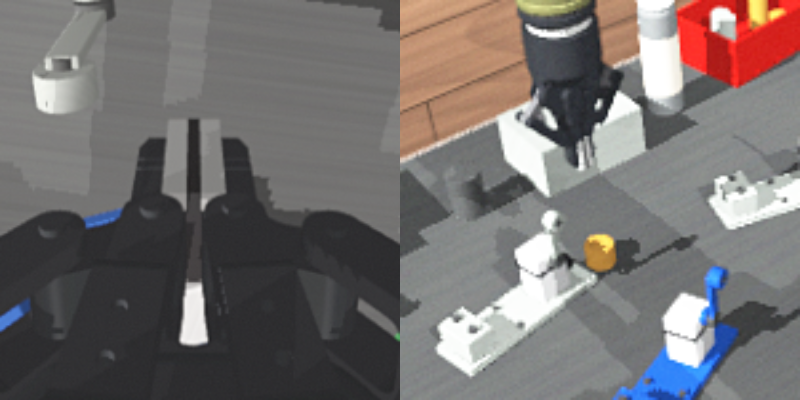

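In the left crop the shut fingertips end at (193,118), and range puts that about 35 mm behind the nominal TCP, which agrees with having rested on the roller top. The lever has sprung back upright (right crop, roller at (552,220)). I'll go in lower, to TCP z ≈ 72 (real tip about 107).

```bash
python3 -m inch '[1,0,0,2.4,0, 1,0,0,2.4,0, 1,0,0,2.4,0, 1,0,0,0,0, 1,0,0,0,0]'
python3 -m inch '[1,0,-0.8,0,0, 1,0,-0.8,0,0, 1,0,-0.8,0,0, 1,0,-0.8,0,0, 1,0,0,0,0]'
python3 -m inch '[1,0,-0.4,0,0, 1,0,-0.4,0,0, 1,0,-0.4,0,0, 1,0,0,0,0, 1,0,0,0,0]'
```

```text
clock: 8.43
tcp_pos: [560.3, 103.2, 73.4]
orientation: [-3.133, -0.218, -0.002]
force: [-0.7, 0.0, 0.3]
grip_width: -0.1
grasp_force: 0.0
clock: 9.05
tcp_pos: [555.3, 134.3, 72.8]
orientation: [3.134, 0.218, -0.0]
force: [0.3, -1.2, 0.7]
grip_width: -0.0
grasp_force: 0.7
clock: 9.68
tcp_pos: [553.6, 145.1, 72.6]
orientation: [3.134, 0.216, -0.001]
force: [-0.6, -3.9, -2.8]
grip_width: -0.3
grasp_force: 1.9
```

Now it is a true sideways push. I'll go on to about 0.68 rad and hold.

```bash
python3 -m inch '[1,0,-0.4,0,0, 1,0,-0.4,0,0, 1,0,-0.4,0,0, 1,0,0,0,0, 1,0,0,0,0]'
python3 - <<'E'
from h import *
w=vision.capture("wrist")['image'][160:384,130:380]; s=vision.capture("side")['image'][150:250,100:200]
cv2.imwrite('pics/j.png',np.hstack([cv2.resize(a,(400,400)) for a in(w,s)])); print(observe()['force'])
E
```

```text
clock: 10.3
tcp_pos: [552.2, 155.2, 72.5]
orientation: [3.131, 0.214, -0.001]
force: [0.8, -5.6, -3.9]
grip_width: -0.0
grasp_force: 3.4
[ 0.99546804 -6.69816094 -2.58962085]
```

View pics/j.png

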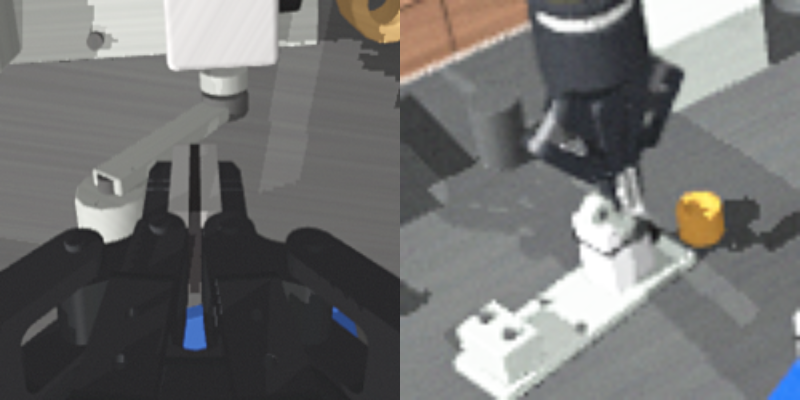

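The wrist view shows the roller at (105,215) left of the fingers with the lever well over, and about 6 N at the roller. That agrees with about 0.65-0.7 rad. I'll hold for a second, then back off slowly and lift.

```bash
python3 -m inch '[1,0,-0.1,0,0, 1,0,0,0,0, 1,0,0,0,0, 1,0,0,0,0, 1,0,0,0,0]'
python3 -m inch '[1,0,0,0,0, 1,0,0,0,0, 1,0,0,0,0, 1,0,0,0,0, 1,0,0,0,0]'
python3 -m inch '[1,0,1,0,0, 1,0,1,0,0, 1,0,1,0,0, 1,0,1,0,0, 1,0,1,0,0]'
python3 -m inch '[1,0,1.5,0,0, 1,0,1.5,-2,0, 1,0,1,-4,0, 1,0,0,-4,0, 1,0,0,-4,0]'
python3 -m inch '[1,0,0,-3,0, 1,0,0,0,0, 1,0,0,0,0, 1,0,0,0,0, 1,0,0,0,0]'
python3 look.py k.png
```

```text
clock: 11.02
tcp_pos: [552.1, 155.6, 72.3]
orientation: [3.131, 0.213, -0.002]
force: [0.7, -7.1, -5.1]
grip_width: -0.1
grasp_force: 3.8
clock: 11.65
tcp_pos: [552.1, 155.6, 72.3]
orientation: [3.131, 0.213, -0.002]
force: [1.5, -7.7, -3.8]
grip_width: -0.0
grasp_force: 3.8
clock: 12.28
tcp_pos: [558.9, 108.8, 72.8]
orientation: [-3.133, -0.217, -0.0]
force: [0.4, 0.4, 0.3]
grip_width: -0.2
grasp_force: 0.0
clock: 12.9
tcp_pos: [564.3, 68.2, 214.0]
orientation: [3.134, 0.215, -0.0]
force: [0.8, -0.6, -0.5]
grip_width: 0.1
grasp_force: 0.0
clock: 13.52
tcp_pos: [563.9, 69.1, 241.8]
orientation: [3.134, 0.217, -0.003]
force: [-0.6, 0.8, -0.5]
grip_width: -0.1
grasp_force: 0.0
13.525 [563.91465891  69.08996735 241.83449251] [[0.99, 0.138, -0.002], [0.138, -0.99, -0.0], [-0.002, 0.0, -1.0]]
[172.2 181.4] 0.91 [552. 145. 130.] [555.73642477 142.47184141 140.76252538]
34 46 156 [573. 258.  40.] [542. 116.  34.] [608. 283.  46.]
((575.7313232421875, 198.4936065673828), (47.46744155883789, 167.07928466796875), 7.344120502471924)
67 77 155 [590. 149.  72.] [561. 128.  68.] [610. 173.  77.]
((583.52587890625, 150.0595703125), (49.20375061035156, 42.37638473510742), 8.298945426940918)
110 146 53 [556. 143. 137.] [546. 134. 114.] [563. 154. 143.]
52 [555.45213936 143.55240375 134.91460822]
```

View pics/k.png

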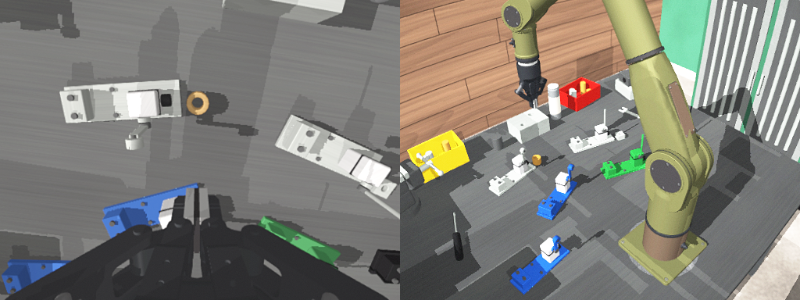

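The roller, at (133,142) in the wrist view, is back at its original upright position. The hand is clear and the rod switch is untouched.

```bash
python3 -c "
from station import *
print(job_done())"
```

```text
the job is handed in; nothing more can be done
None
```

I pushed the grey roller switch's lever towards its stop block, to an estimated 0.65–0.7 rad, and held it there for over a second. It has sprung back upright, the hand is clear, the plain-rod switch was never touched, and the job is handed in with no verdict shown.

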